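Hang the taco holder on the drying bar

ROBOT

A 7-joint arm with a two-finger parallel gripper is mounted at the origin on the work surface. World frame = base frame: x ahead of the robot, y to its left, z up, the work surface at z = 0. Lengths are in m, angles in rad, forces in N, time in s.
With the tool pointing down it reaches from about 0.425 to 0.825 m from the base axis. Payload 3.6 kg.
Tool frame: the origin (TCP) lies between the finger pads; the fingertips stand 22 mm ahead of it and the grasp point (between the pads) lies 3 mm ahead of it; z points along the fingers, y is the direction in which the jaws open and shut (so a half turn about z gives the same grasp; the last joint's range is limited). The gripper opens to 93 mm and grips with 3 to 60 N. Pads are 15 mm wide; open, the fingers measure 128 mm over their backs; the gripper's body (75 mm by 188 mm) begins 65 mm behind the grasp point.
Start: joints at [1.181, 0.615, -0.013, 1.423, 0.008, 1.103, -0.04], TCP at [0.231, -0.607, 0.241] pointing down, gripper open.
Joint ranges: [-3.12, 3.12], [-0.3, 2.06], [-1.34, 1.32], [0.26, 2.42], [-1.36, 4.5], [0.01, 1.98], [-2.84, 2.84]. Speed limits (rad/s): [2.79, 2.79, 3.14, 3.14, 3.14, 3.14, 3.14].

INTERFACE

Orientations are given as a 3x3 rotation matrix whose columns are the frame's x, y, z axes.
In Python, from workcell import robot, imaging gives the robot as it stands.
- The arm moves only by the tool step_arm, never from a script. Its argument "steps" is text: rows parted by semicolons, each of 7 numbers parted by spaces: the turn, a rotation vector about the world's x, y, z in rad, then the shift along the world's x, y, z in m, then the opening, from 0 (shut) to 1 (fully open). In form: ax ay az x y z jaw; .... A call has 1 to 8 rows; each row shifts and turns the commanded pose from where the row before left it; what a row does not reach is not made up. A row lasts 1/10 s, in which the tool goes at most 50 mm and 8.59 degrees, less where a joint would pass 70% of its speed; a pose out of reach is approached as far as the arm can. A call with a gripper value outside its range is refused whole. The fingers move at their own pace and stop on an object; the grip force is fixed at half the most. Time passes only in rows, so rows that do not move let the fingers close. It gives the time, the measured TCP pose, the force and the opening at its end, in the units of the state.
- robot.read_state(): the state, without advancing time (a new reading comes with each control period).
- imaging.snapshot(name): name is "side" or "top"; returns a dict with "img" (420x560x3 uint8, red, green, blue), "fovy" (degrees; the focal length in pixels is half the picture's height over the tangent of half this angle, whatever the lens; pixels are square), "cx", "cy" (the principal point, pixels), "R" (3x3) and "t" (3): a world point X has camera coordinates R X + t. Camera axes: x right, y down, z forward; pixel columns grow to the right and rows downward; lengths in m; the calibration is good to about 2 mm. A picture is of the moment at which its call begins. There is no depth.
- robot.finish_job(): hands the job in, once; it reports no verdict.
The state is a dict: "t": time; "joint_positions": joint angles; "qd": joint speeds; "effort": joint torques, N m; "position": TCP position; "orientation": TCP orientation; "contact_force": force on the tool from outside, world axes, zero at the start; "moment": the same for the moment, N m; "finger_gap": opening from 0.0 (shut) to 1.0 (fully open).
Only numpy, scipy, OpenCV 4.12 (cv2) and the standard library are available. Lean on these libraries where they do the work, as an engineer would, in place of code of your own. Each camera call takes 0.05 s, during which the arm holds its last target. There are 200 camera calls.

TASK

Take the bent-steel taco holder that stands on the white cutting board and hang it over the drying bar beside the one that already hangs there: ridge on top, a trough on each side of the bar, its whole length between the posts, with a gap between the two holders. Lower it onto the bar, do not let it drop from above. Leave the hanging holder, bottle, brush and scraper where they are, and let go so that the holder hangs still.

Things in the scene. Friction and masses are not known exactly. Their poses are not given: they have to be found in the camera images.
- holder: The taco holder to hang, on the board: bent steel sheet 2.5 mm thick, 144 mm wide (x), 70 long (y), 75 high, 0.2-0.45 kg. A hollow ridge runs along y (ends and underside open), a trough each side: floors z 0, x 30 to 64 mm; outer walls 32 high. Ridge 36 mm wide (31 inside), sides upright from z 28 to 62, flaring to 60 wide at z 0. Half-turn symmetric. Origin: middle of underside; z up.
- holder_ridge (a point): Middle of the peak of that holder's ridge, 75 mm above its origin; same axes. The top is gabled (35 degree slopes from z 62 to 75). To hang it, the bar goes up into the hollow ridge from below; fully down, the origin is 62 mm below the bar's axis and the holder balances level.
- hung: A second, same-sized holder, hanging loose over the bar, its ridge along the bar, anywhere up to 110 mm either side of the bar's middle. The roomier free part of the bar beside it is always at least 130 mm long. Origin (middle of underside) and axes as for the other.
- hung_ridge (a point): Middle of the peak of the hanging holder's ridge.
- rail: Drying bar: fixed plain steel stand, a level round bar 16 mm in diameter, axis 170 mm above the table, on two 16 mm posts 360 mm apart that end at the bar (nothing above it); each post's foot is 130 mm long (x), 30 wide, 8 high. Origin on the table under the bar's middle; y runs along the bar.
- bar_mid (a point): Point on the bar's axis, midway between the posts; y runs along the bar, z up. The posts are at y = -180 and +180 mm.
- board: White polyethylene cutting board, fixed, 300 x 300 x 15 mm. Origin in the middle of its underside.
- bottle: Bystander: empty clear squeeze bottle with white nozzle, 64 mm across, 197 mm tall, standing. Origin in the middle of its base.
- brush: Bystander: black silicone brush, 215 mm long (x), 40 mm wide, 20 mm high, lying. Origin under its middle.
- scraper: Bystander: steel bench scraper, about 113 mm (x) by 150 mm (y), 26 mm high, lying with its round handle towards -x. Origin under its middle.
There are look-alikes about, which are no part of the job. Leave any blue or green look-alike of the holder alone. What is shaped like the hung but brown is not meant.

How it is judged:
By the outcome, as a careful person would: the job done as asked, in the order asked, and still so for the second after the job is handed in, with the robot touching nothing.
It also fails if it takes over 35 s, if anything falls off the work surface, if the arm or the gripper's body presses on something with over 40 N, if the wrist force passes 120 N, or if a joint passes its speed limit or range.

## Working session

There is one attempt and no reset: what is moved stays moved. The work goes in short steps, Python scripts to look and compute and a tool call to move; the robot and the scene stay as the last step left them, time stands still between calls to the robot, and variables do not carry over. Pictures are saved under pics/ and viewed, about 8 in all and at most 12, crops included, and the job is handed in when it is done.

Besides the shell and the picture viewer there is one more tool, called after "Call:" as name(argument=value, ...), one argument or row to a line, values as JSON. step_arm: Moves the arm, as the interface text tells. Its arguments: {"type":"object","properties":{"steps":{"type":"string"}},"required":["steps"]}

```bash
mkdir -p pics; ls
cat > h.py <<'E'
import numpy as np, cv2
from workcell import robot, imaging
def snap(n,f):
    s=imaging.snapshot(n); cv2.imwrite(f'pics/{f}.png',s['img'][:,:,::-1]); np.savez(f'pics/{f}.npz',**s); return s
def load(f): return np.load(f'pics/{f}.npz')
def F(s): return s['img'].shape[0]/2/np.tan(np.radians(float(s['fovy']))/2)
def ray(s,u,v):
    d=s['R'].T@np.array([(u-s['cx'])/F(s),(v-s['cy'])/F(s),1]); return -s['R'].T@s['t'],d/np.linalg.norm(d)
def onz(s,u,v,z):
    o,d=ray(s,u,v); return o+d*(z-o[2])/d[2]
def proj(s,X):
    c=s['R']@np.asarray(X,float)+s['t']; return c[:2]/c[2]*F(s)+[s['cx'],s['cy']]
def tri(s1,p1,s2,p2):
    o1,d1=ray(s1,*p1);o2,d2=ray(s2,*p2)
    a=np.linalg.lstsq(np.c_[d1,-d2],o2-o1,rcond=None)[0]
    x,y=o1+d1*a[0],o2+d2*a[1]; return (x+y)/2,np.linalg.norm(x-y)
E
python3 - <<'E'
from h import *
a=snap('top','top0');b=snap('side','side0')
for s in(a,b): print(F(s),s['cx'],s['cy'],-s['R'].T@s['t'],s['R'][2])
print(robot.read_state())
E
```

```text
pics
431.3197291127092 273.72981678114496 211.14487933956022 [0.34845895 0.11938768 1.57367766] [ 0.08640424  0.0170552  -0.99611416]
516.8695140691631 286.1678950403993 211.02125581623696 [0.00594799 1.12682531 1.21342929] [ 0.3139337  -0.63396492 -0.70677727]
{'t': 0.1, 'joint_positions': array([ 1.18049641,  0.61582676, -0.01264748,  1.42473683,  0.00809073,
        1.10337162, -0.04043162]), 'qd': array([-0.0009666 , -0.00225175, -0.00041591, -0.00285888, -0.00048327,
        0.00256164, -0.00137467]), 'effort': array([ 6.61725280e-04, -4.60043979e+01,  2.09518061e-01, -1.66246337e+01,
       -6.13026763e-02,  1.69590418e-02,  1.09493726e-04]), 'position': array([ 0.23108443, -0.60683462,  0.23959469]), 'orientation': array([[ 9.34531902e-01,  3.55878429e-01, -8.17629294e-04],
       [ 3.55879368e-01, -9.34529446e-01,  2.14237867e-03],
       [-1.67229653e-06, -2.29309861e-03, -9.99997371e-01]]), 'contact_force': array([ 0.47662578, -0.10635902,  0.78037907]), 'moment': array([-0.01600669,  0.03914447, -0.01813528]), 'finger_gap': 0.9989985003474464}
```

View pics/top0.png

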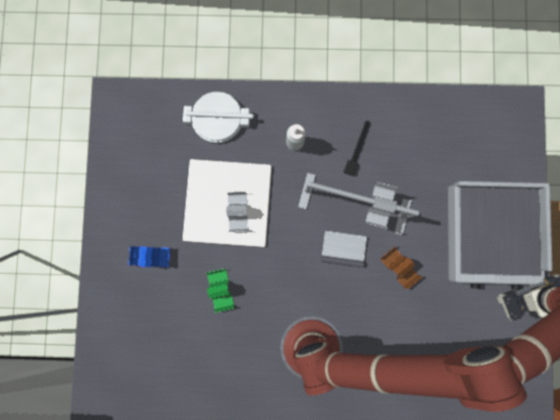

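View pics/side0.png

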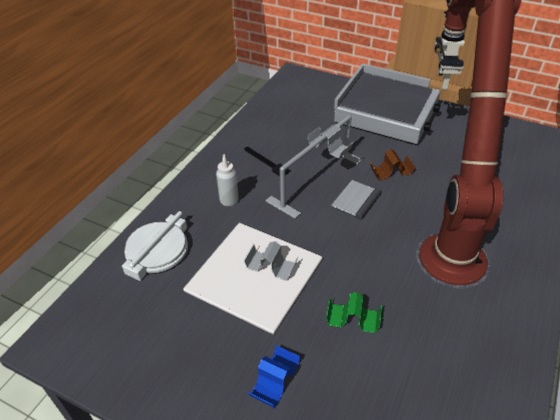

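The top view shows steel on the board at (237,212), steel on the bar at (385,205), and look-alikes in blue (150,257), green (220,290) and brown (402,268). The steel one on the board fits the description of the holder, and the grey one on the bar is "hung". I'll confirm with an enlarged crop.

Run:
```python
from h import *
a=cv2.imread('pics/top0.png');b=cv2.imread('pics/side0.png')
def c(i,x,y,w,h,k): return cv2.resize(i[y:y+h,x:x+w],(w*k,h*k),interpolation=cv2.INTER_CUBIC)
A=c(a,215,180,50,60,6);B=c(b,235,230,75,60,6)   # 300x360? 450x360
C=c(a,295,165,130,75,3);D=c(b,265,110,105,110,3)
r1=np.hstack([A,B[:, :450]]); 
r2=np.zeros((240,750,3),np.uint8); r2[:225,:390]=C; D=c(b,265,112,115,80,3);r2[:240,395:395+345]=D
cv2.imwrite('pics/crop0.png',np.vstack([r1,r2]))
```

```text
(no output)
```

View pics/crop0.png

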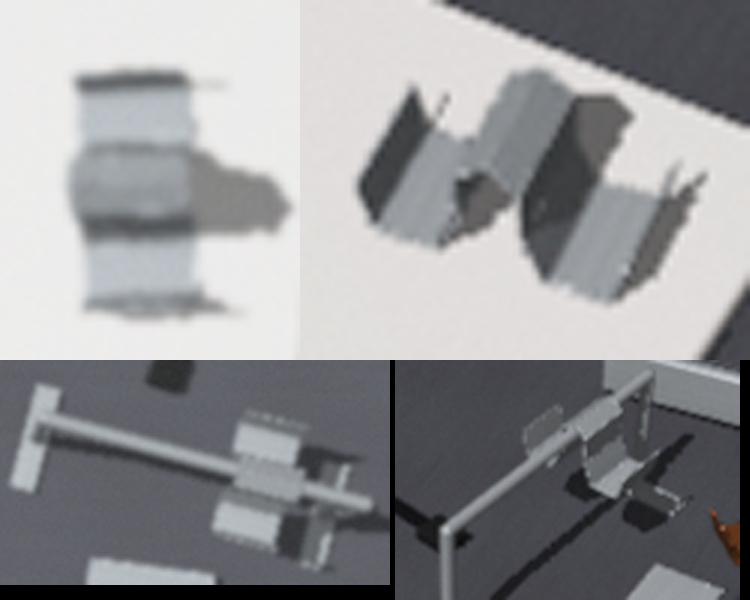

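Crops confirm it: the grey steel holder on the white board (237,212) has its ridge roughly along world y. The steel hung one is at about (385,204) on the bar, leaving the bar's +y (left) part free. Next I'll take subpixel measurements.

Run:
```python
from h import *
s=load('top0');g=cv2.cvtColor(s['img'],cv2.COLOR_RGB2GRAY).astype(int)
np.set_printoptions(linewidth=250)
print('cols',np.arange(224,256))
for v in range(189,235): print(v,g[v,224:256])
b=load('side0')
# bar post tops, both views
for p,q in(((308.3,184.3),(282.3,168.7)),((418.3,212.7),(350,117))): print(onz(s,*p,.17),onz(b,*q,.17),tri(s,p,b,q))
# bar centreline in top view: bright ridge per column in clean span
pts=[]
for u in range(318,368):
    v0=184.3+(u-308.3)*.258; vs=np.arange(int(v0)-5,int(v0)+7); w=np.clip(g[vs,u]-115,0,None); pts.append((u,(w*vs).sum()/w.sum()))
k=np.polyfit(*np.array(pts).T,1); print(k,np.std(np.polyval(k,[p[0] for p in pts])-[p[1] for p in pts]))
P,Q=[onz(s,u,np.polyval(k,u),.172) for u in(318,368)]; print(P,Q,np.degrees(np.arctan2(*(P-Q)[:2])))
```

```text
cols [224 225 226 227 228 229 230 231 232 233 234 235 236 237 238 239 240 241 242 243 244 245 246 247 248 249 250 251 252 253 254 255]
189 [236 236 236 236 235 236 236 236 236 235 235 235 235 235 235 234 234 235 235 235 235 235 236 236 235 235 236 236 235 235 235 235]
190 [236 236 236 235 234 234 233 234 234 231 228 226 225 227 228 226 224 227 227 229 229 230 234 235 236 236 236 235 235 235 235 236]
191 [236 236 234 229 223 221 221 220 218 211 197 189 188 193 193 186 183 188 192 192 195 212 226 234 235 235 236 236 235 236 235 235]
192 [236 235 227 210 183 172 171 166 159 151 142 136 130 132 131 126 123 125 131 130 135 159 202 226 231 232 232 232 233 234 236 235]
193 [236 234 223 183 137 117 116 115 109 107 106 104 102 100  99  99  99  99 102 103 107 126 167 205 219 218 219 219 224 231 235 234]
194 [236 235 227 188 136 111 110 110 114 113 118 122 122 122 123 128 128 130 131 130 136 143 163 195 214 217 215 215 221 229 235 235]
195 [236 236 232 209 170 148 145 148 148 152 153 158 157 158 159 164 165 165 165 168 169 171 183 216 227 228 229 229 230 234 234 235]
196 [236 236 234 222 197 18
[... 4948 characters left out ...]
236 234 233 234 233 232 232 225 216 205 201 201 200 200 203 210 219 213 205 210 223 229 230 230 230 230 229 230 231]
234 [236 236 237 236 236 237 237 236 237 237 235 233 230 231 231 231 230 231 231 233 232 230 232 234 236 236 236 236 236 235 235 236]
[0.5613413  0.03227271 0.17      ] [0.56219138 0.02881869 0.17      ] (array([0.56062192, 0.03240327, 0.17335727]), np.float64(0.0004451145714875823))
[ 0.47651163 -0.32644108  0.17      ] [ 0.47311702 -0.3229897   0.17      ] (array([ 0.47585482, -0.32801148,  0.16612919]), np.float64(0.002131660135664676))
[  0.26718997 100.951048  ] 0.04221036793544441
[0.55643177 0.0005824  0.172     ] [ 0.51629523 -0.16284856  0.172     ] 13.798032895651547
```

Run:
```python
from h import *
s=load('top0');b=load('side0')
A=onz(s,227.2,192,.047);B=onz(s,228.8,231.4,.047);print('wall corners',A,B,np.linalg.norm(A-B),'yaw of x axis',np.degrees(np.arctan2((A-B)[1],(A-B)[0])))
C=onz(s,230,192.0,.047);D=onz(s,243,191.4,.047);print('far edge dir',np.degrees(np.arctan2(-(C-D)[0],(C-D)[1])))
L=onz(s,225.9,210,.088);R=onz(s,245.9,210,.088);print('ridge ends',L,R,(L+R)/2)
M=(onz(s,236,203.6,.077)+onz(s,236,215.4,.077))/2;print('ridge mid x',M)
yaw=np.radians(2); c=(A+B)/2-.035*np.array([-np.sin(yaw),np.cos(yaw),0]);print('centre from walls',c)
# overlay check of one estimate, in both views
def draw(im,s,o,yaw,col):
    ex=np.array([np.cos(yaw),np.sin(yaw),0]);ey=np.array([-np.sin(yaw),np.cos(yaw),0])
    for y in(-.035,.035):
        pl=np.array([(o+ex*x+ey*y+[0,0,z]) for x,z in((-.072,.032),(-.064,0),(-.03,0),(-.018,.028),(-.018,.062),(0,.075),(.018,.062),(.018,.028),(.03,0),(.064,0),(.072,.032))])
        q=np.array([(proj(s,p)-off+.5)*k for p in pl]);cv2.polylines(im,[np.round(q).astype(int)],False,col,1,cv2.LINE_AA)
k=6;out=[]
o=np.array([c[0],(L+R)[1]/2,.015]);print(o)
for f,off,(w,h) in(('top0',(215,180),(60,60)),('side0',(235,230),(70,60))):
    off=np.array(off);S=load(f);im=cv2.resize(S['img'][off[1]:off[1]+h,off[0]:off[0]+w,::-1],(w*k,h*k),interpolation=cv2.INTER_NEAREST).copy()
    draw(im,S,o,yaw,(0,0,255));out.append(im)
cv2.imwrite('pics/ov.png',np.hstack(out))
```

```text
wall corners [0.54550309 0.31349567 0.047     ] [0.40499154 0.30290956 0.047     ] 0.14090976208220862 yaw of x axis 4.308510696383132
far edge dir 4.007704772559798
ridge ends [0.4772995  0.31060199 0.088     ] [0.4789748  0.24125791 0.088     ] [0.47813715 0.27592995 0.088     ]
ridge mid x [0.48088145 0.27678636 0.077     ]
centre from walls [0.4764688  0.27322394 0.047     ]
[0.4764688  0.27592995 0.015     ]
```

View pics/ov.png

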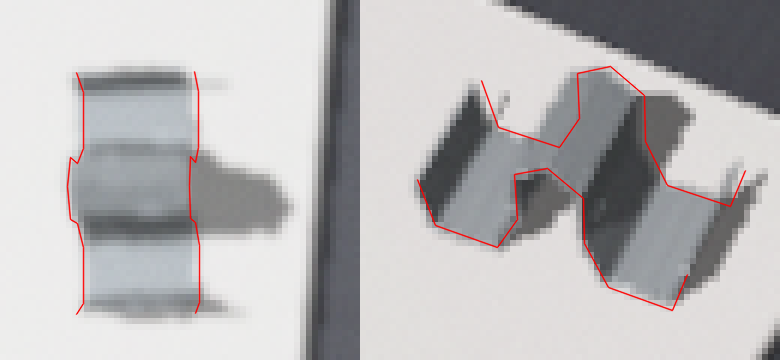

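The overlay fits both views. The holder is at (0.478, 0.276) with a yaw of about 4°. The bar's x-axis yaw is about -13.7°, and the free span is its +y part. I'm moving over the holder, high and in an arc.

Call:
step_arm(
  steps="0 0 0.0533 0.0274 0.0196 0.01 0.7;0 0 0.0533 0.0274 0.0196 0.01 0.7;0 0 0.0533 0.0274 0.0196 0.01 0.7;0 0 0.0533 0.0274 0.0196 0.01 0.7;0 0 0.0533 0.0274 0.0196 0.01 0.7;0 0 0.0533 0.0274 0.0196 0.01 0.7;0 0 0.0533 0.0274 0.0196 0.01 0.7;0 0 0.0533 0.0274 0.0196 0.01 0.7",
)

```text
t: 0.9
position: [0.4512, -0.4495, 0.3205]
orientation: [[0.702, 0.712, -0.001], [0.712, -0.702, 0.001], [-0.0, -0.001, -1.0]]
contact_force: [0.8, -0.4, -0.8]
finger_gap: 0.7
```

Call:
step_arm(
  steps="0 0 0.0533 0.0187 0.0438 0 0.7;0 0 0.0533 0.0187 0.0438 0 0.7;0 0 0.0533 0.0187 0.0438 0 0.7;0 0 0.0533 0.0187 0.0438 0 0.7;0 0 0.0533 0.0187 0.0438 0 0.7;0 0 0.0533 0.0187 0.0438 0 0.7;0 0 0.0533 0.0187 0.0438 0 0.7;0 0 0.0533 0.0187 0.0438 0 0.7",
)

```text
t: 1.7
position: [0.6003, -0.0985, 0.3203]
orientation: [[0.345, 0.939, -0.001], [0.939, -0.345, -0.0], [-0.0, -0.001, -1.0]]
contact_force: [1.0, -1.0, 0.0]
finger_gap: 0.7
```

Call:
step_arm(
  steps="0 0 0.0533 -0.0152 0.046 0 0.7;0 0 0.0533 -0.0152 0.046 0 0.7;0 0 0.0533 -0.0152 0.046 0 0.7;0 0 0.0533 -0.0152 0.046 0 0.7;0 0 0.0533 -0.0152 0.046 0 0.7;0 0 0.0533 -0.0152 0.046 0 0.7;0 0 0.0533 -0.0152 0.046 0 0.7;0 0 0.0533 -0.0152 0.046 0 0.7",
)

```text
t: 2.5
position: [0.4775, 0.2691, 0.3204]
orientation: [[-0.074, 0.997, -0.0], [0.997, 0.074, -0.001], [-0.001, -0.0, -1.0]]
contact_force: [0.4, 0.5, 0.4]
finger_gap: 0.698
```

Run:
```python
from h import *
s=load('top0')
print('hung +y end',onz(s,373.3,200.7,.176),'bottle',onz(s,295,137,.1))
r=robot.read_state();print(r['t'],r['position'],r['orientation'].round(3),r['finger_gap'],r['qd'].round(3),r['joint_positions'])
```

```text
hung +y end [ 0.51157204 -0.17923291  0.176     ] bottle [0.73696298 0.07722342 0.1       ]
2.5 [0.47748993 0.26910473 0.32035808] [[-0.074  0.997 -0.   ]
 [ 0.997  0.074 -0.001]
 [-0.001 -0.    -1.   ]] 0.6982827970915743 [-0.783  0.162 -0.204 -0.207  0.148  0.098 -0.454] [-0.22713873  0.42034902 -0.49109606  1.58622237  0.20920226  1.18836188
 -0.68648815]
```

Call:
step_arm(
  steps="0 0 0 0.0005 0.007 -0.04 0.7;0 0 0 0 0 -0.045 0.7;0 0 0 0 0 -0.045 0.7;0 0 0 0 0 -0.04 0.7;0 0 0 0 0 -0.02 0.7;0 0 0 0 0 0 0.7;0 0 0 0 0 0 0.7",
)

```text
t: 3.2
position: [0.4792, 0.275, 0.1309]
orientation: [[-0.072, 0.997, -0.0], [0.997, 0.072, 0.0], [0.0, -0.0, -1.0]]
contact_force: [0.0, 0.1, 0.3]
finger_gap: 0.697
```

Run:
```python
from h import *
b=snap('side','side1');a=snap('top','top1');k=6
def c(s,x,y,w,h): return cv2.resize(s['img'][y:y+h,x:x+w,::-1],(w*k,h*k),interpolation=cv2.INTER_CUBIC)
cv2.imwrite('pics/c1.png',np.hstack([c(a,210,165,60,80),c(b,230,210,70,80)]))
print(robot.read_state()['position'])
```

```text
[0.47990483 0.27554889 0.13220176]
```

View pics/c1.png

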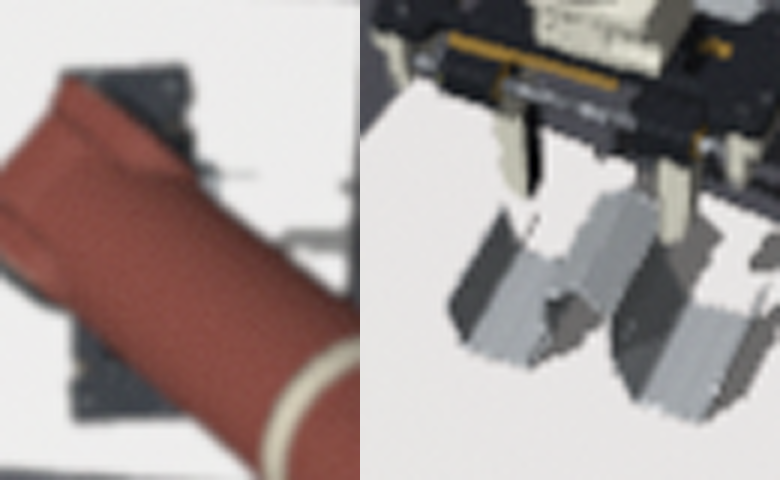

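The fingers straddle the ridge: in the side crop the tips sit left and right of it at about (520,190) and (675,240). I'm descending and closing.

Call:
step_arm(
  steps="0 0 0 -0.001 0 -0.02 0.7;0 0 0 0 0 -0.02 0.7;0 0 0 0 0 -0.015 0.7;0 0 0 0 0 -0.01 0.7;0 0 0 0 0 0 0.7",
)

```text
t: 3.8
position: [0.478, 0.2747, 0.0656]
orientation: [[-0.072, 0.997, -0.0], [0.997, 0.072, -0.0], [-0.0, -0.0, -1.0]]
contact_force: [0.6, -0.8, 0.1]
finger_gap: 0.702
```

Call:
step_arm(
  steps="0 0 0 0 0 0 0.5;0 0 0 0 0 0 0.4;0 0 0 0 0 0 0.3;0 0 0 0 0 0 0.3;0 0 0 0 0 0 0.3;0 0 0 0 0 0 0.3",
)

```text
t: 4.4
position: [0.4778, 0.2749, 0.0661]
orientation: [[-0.072, 0.997, -0.0], [0.997, 0.072, -0.0], [-0.0, -0.0, -1.0]]
contact_force: [-1.4, -1.2, 4.5]
finger_gap: 0.382
```

Call:
step_arm(
  steps="0 0 0 0 0 0 0.1;0 0 0 0 0 0 0.1;0 0 0 0 0 0.01 0.1;0 0 0 0 0 0.03 0.1;0 0 0 0 0 0.04 0.1;0 0 0 0 0 0.04 0.1;0 0 0 0 0 0.04 0.1;0 0 0 0 0 0.04 0.1",
)

```text
t: 5.2
position: [0.4775, 0.2739, 0.2666]
orientation: [[-0.072, 0.997, -0.001], [0.997, 0.072, -0.001], [-0.001, -0.002, -1.0]]
contact_force: [1.4, -0.2, -5.0]
finger_gap: 0.386
```

Call:
step_arm(
  steps="0 0 0 0 0 0.034 0.1;0 0 0 0 0 0 0.1;0 0 0 0 0 0 0.1",
)

```text
t: 5.5
position: [0.4776, 0.2741, 0.299]
orientation: [[-0.072, 0.997, -0.001], [0.997, 0.072, -0.001], [-0.001, -0.001, -1.0]]
contact_force: [-0.3, -0.3, -4.9]
finger_gap: 0.385
```

Run:
```python
from h import *
b=snap('side','side2');r=robot.read_state();print(r['position'],r['contact_force'],r['moment'],r['finger_gap'])
x,y=[int(v) for v in proj(b,[.478,.275,.26])];k=5
print(x,y);cv2.imwrite('pics/c2.png',cv2.resize(b['img'][max(0,y-55):y+55,x-70:x+70,::-1],None,fx=k,fy=k,interpolation=cv2.INTER_CUBIC))
```

```text
[0.47705729 0.27354187 0.29766174] [-0.75209653  0.06194796 -4.74032078] [-0.08442111 -0.03921935  0.01016173] 0.39059066901835165
269 206
```

View pics/c2.png

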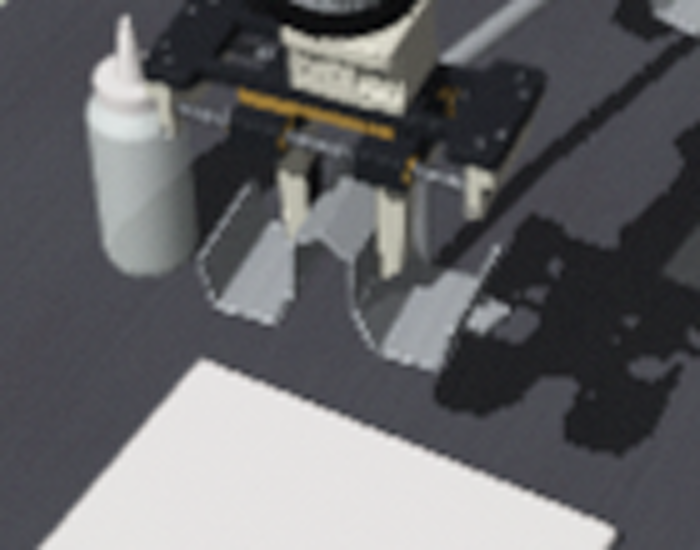

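The holder is held level at the middle of its ridge, and the measured load is about 4.8 N. I'm carrying it over the free part of the bar.

Call:
step_arm(
  steps="0 0 -0.0097 0.0018 -0.011 0 0.1;0 0 -0.0194 0.0037 -0.0221 0 0.1;0 0 -0.0194 0.0037 -0.0221 0 0.1;0 0 -0.0194 0.0037 -0.0221 0 0.1;0 0 -0.0194 0.0037 -0.0221 0 0.1;0 0 -0.0194 0.0037 -0.0221 0 0.1;0 0 -0.0194 0.0037 -0.0221 0 0.1;0 0 -0.0194 0.0037 -0.0221 0 0.1",
)

```text
t: 6.35
position: [0.5049, 0.1066, 0.2977]
orientation: [[0.075, 0.997, -0.004], [0.997, -0.075, -0.002], [-0.002, -0.004, -1.0]]
contact_force: [-0.1, -0.2, -4.6]
finger_gap: 0.387
```

Call:
step_arm(
  steps="0 0 -0.0194 0.0037 -0.0221 0 0.1;0 0 -0.0194 0.0037 -0.0221 0 0.1;0 0 -0.0194 0.0037 -0.0221 0 0.1;0 0 -0.0194 0.0037 -0.0221 0 0.1;0 0 -0.0194 0.0037 -0.0221 0 0.1;0 0 -0.0194 0.0037 -0.0221 0 0.1;0 0 -0.0194 0.0037 -0.0221 0 0.1;0 0 -0.0194 0.0037 -0.0221 0 0.1",
)

```text
t: 7.15
position: [0.534, -0.0698, 0.2976]
orientation: [[0.228, 0.974, -0.005], [0.974, -0.228, -0.0], [-0.001, -0.004, -1.0]]
contact_force: [1.1, -0.1, -4.4]
finger_gap: 0.387
```

Call:
step_arm(
  steps="0 0 -0.0097 0.0018 -0.011 0 0.1;0 0 0 0 0 -0.015 0.1;0 0 0 0 0 -0.015 0.1;0 0 0 0 0 0 0.1;0 0 0 0 0 0 0.1",
)

```text
t: 7.65
position: [0.5366, -0.0785, 0.2691]
orientation: [[0.235, 0.972, -0.002], [0.972, -0.235, 0.001], [0.0, -0.002, -1.0]]
contact_force: [0.2, -0.7, -3.2]
finger_gap: 0.387
```

Run:
```python
from h import *
b=snap('side','side3');a=snap('top','top3');r=robot.read_state();print(r['position'],r['orientation'].round(3),r['contact_force'],r['finger_gap'])
k=5
cv2.imwrite('pics/c3.png',cv2.resize(b['img'][60:180,255:395,::-1],None,fx=k,fy=k,interpolation=cv2.INTER_CUBIC))
```

```text
[ 0.53745758 -0.07847552  0.27015756] [[ 0.236  0.972  0.001]
 [ 0.972 -0.236  0.   ]
 [ 0.     0.001 -1.   ]] [-1.11341308  0.11821765 -4.68568267] 0.3888062191775387
```

View pics/c3.png

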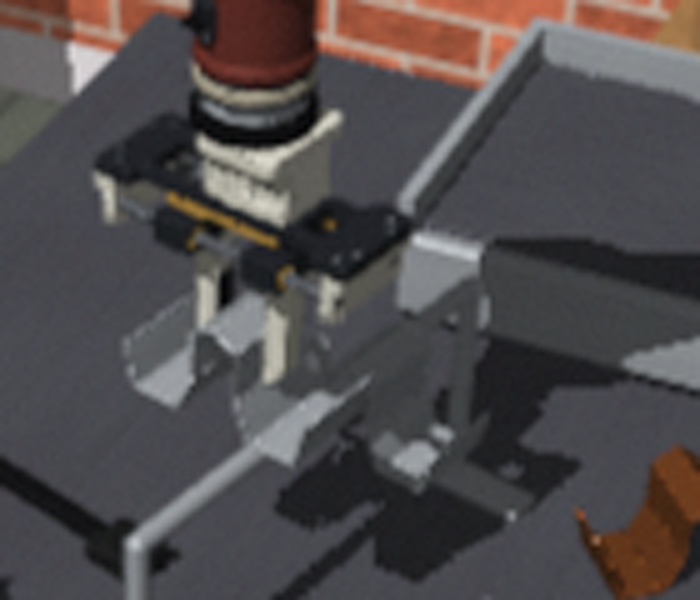

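Run:
```python
from h import *
s=load('side0');g=cv2.cvtColor(s['img'],cv2.COLOR_RGB2GRAY).astype(int)
pts=[]
for u in range(288,312):
    v0=169-(u-282)*52/68; vs=np.arange(int(v0)-6,int(v0)+7); w=np.clip(g[vs,u]-g[vs,u].min()-35,0,None); pts.append((u,(w*vs).sum()/w.sum()))
k=np.polyfit(*np.array(pts).T,1);print(k,np.std(np.polyval(k,[p[0] for p in pts])-[p[1] for p in pts]))
P,Q=[onz(s,u,np.polyval(k,u),.172) for u in(288,311)];d=(P-Q)/np.linalg.norm(P-Q)
print(P,Q,np.degrees(np.arctan2(d[0],d[1])))
for y in(-.0785,-.11,-.05):
    print(y,'side x',P[0]+(y-P[1])*d[0]/d[1],'top x',.5564+(y-.0006)*.2457)
```

```text
[ -0.79477311 391.91637106] 0.2510002033874031
[ 0.55722357 -0.00151065  0.172     ] [ 0.53031051 -0.11805307  0.172     ] 13.003326141468076
-0.0785 side x 0.5394444714114737 top x 0.53696513
-0.11 side x 0.5321701972565919 top x 0.52922558
-0.05 side x 0.5460259575516048 top x 0.54396758
```

The two views agree to 2.5 mm, well inside the ±7.5 mm play. I'm lowering it, slowly near the end.

Call:
step_arm(
  steps="0 0 0 0.001 0 -0.015 0.1;0 0 0 0 0 -0.015 0.1;0 0 0 0 0 -0.015 0.1;0 0 0 0 0 -0.015 0.1;0 0 0 0 0 -0.015 0.1;0 0 0 0 0 -0.01 0.1;0 0 0 0 0 -0.005 0.1;0 0 0 0 0 0 0.1",
)

```text
t: 8.55
position: [0.5381, -0.0787, 0.1795]
orientation: [[0.236, 0.972, -0.0], [0.972, -0.236, 0.0], [-0.0, -0.0, -1.0]]
contact_force: [0.2, 0.7, -4.0]
finger_gap: 0.386
```

Call:
step_arm(
  steps="0 0 0 0 0 -0.003 0.1;0 0 0 0 0 -0.003 0.1;0 0 0 0 0 -0.002 0.1;0 0 0 0 0 0 0.1",
)

```text
t: 8.95
position: [0.538, -0.0787, 0.1715]
orientation: [[0.236, 0.972, -0.0], [0.972, -0.236, 0.0], [-0.0, -0.0, -1.0]]
contact_force: [-0.6, -1.2, -3.6]
finger_gap: 0.388
```

Call:
step_arm(
  steps="0 0 0 0 0 -0.003 0.1;0 0 0 0 0 -0.002 0.1;0 0 0 0 0 -0.002 0.1;0 0 0 0 0 0 0.1",
)

```text
t: 9.35
position: [0.5379, -0.0787, 0.1643]
orientation: [[0.236, 0.972, -0.001], [0.972, -0.236, 0.0], [-0.0, -0.001, -1.0]]
contact_force: [-0.2, -0.5, -3.9]
finger_gap: 0.383
```

Call:
step_arm(
  steps="0 0 0 0 0 -0.002 0.1;0 0 0 0 0 0 0.1",
)

```text
t: 9.55
position: [0.5379, -0.0787, 0.1624]
orientation: [[0.236, 0.972, -0.001], [0.972, -0.236, 0.0], [-0.0, -0.001, -1.0]]
contact_force: [-0.0, 0.3, -3.6]
finger_gap: 0.386
```

Call:
step_arm(
  steps="0 0 0 0 0 -0.002 0.1;0 0 0 0 0 0 0.1",
)

```text
t: 9.75
position: [0.5379, -0.0787, 0.1604]
orientation: [[0.236, 0.972, -0.001], [0.972, -0.236, 0.0], [-0.0, -0.001, -1.0]]
contact_force: [-0.1, -0.7, -4.3]
finger_gap: 0.388
```

No contact yet. The expected seat is around 0.159, so I'm continuing in 2 mm moves.

Call:
step_arm(
  steps="0 0 0 0 0 -0.002 0.1;0 0 0 0 0 0 0.1",
)

```text
t: 9.95
position: [0.5382, -0.0787, 0.1597]
orientation: [[0.236, 0.972, 0.0], [0.972, -0.236, -0.0], [-0.0, 0.001, -1.0]]
contact_force: [-2.4, -0.7, 3.6]
finger_gap: 0.385
```

Call:
step_arm(
  steps="0 0 0 0 0 -0.001 0.1;0 0 0 0 0 0 0.1",
)

```text
t: 10.15
position: [0.5383, -0.0788, 0.1596]
orientation: [[0.236, 0.972, 0.001], [0.972, -0.236, -0.001], [-0.001, 0.001, -1.0]]
contact_force: [-3.8, 0.4, 9.5]
finger_gap: 0.385
```

It touched at the expected height. The bar lies slightly to -x, so I'm easing over before releasing.

Call:
step_arm(
  steps="0 0 0 -0.001 0 0.001 0.1;0 0 0 -0.001 0 0 0.1;0 0 0 0 0 0 0.1",
)

```text
t: 10.45
position: [0.5358, -0.0787, 0.1582]
orientation: [[0.236, 0.972, -0.001], [0.972, -0.236, 0.0], [0.0, -0.001, -1.0]]
contact_force: [0.2, 0.4, -2.6]
finger_gap: 0.384
```

Call:
step_arm(
  steps="0 0 0 0 0 -0.001 0.1;0 0 0 0 0 0 0.1",
)

```text
t: 10.65
position: [0.5359, -0.0788, 0.1581]
orientation: [[0.236, 0.972, -0.001], [0.972, -0.236, -0.0], [-0.0, -0.0, -1.0]]
contact_force: [-3.0, -0.0, 3.6]
finger_gap: 0.387
```

Call:
step_arm(
  steps="0 0 0 -0.001 0 0 0.1;0 0 0 0 0 0 0.1;0 0 0 0 0 -0.0005 0.1;0 0 0 0 0 0 0.1",
)

```text
t: 11.05
position: [0.5359, -0.0788, 0.1581]
orientation: [[0.236, 0.972, 0.002], [0.972, -0.236, -0.0], [0.0, 0.002, -1.0]]
contact_force: [-1.5, -0.3, 5.9]
finger_gap: 0.383
```

It's seated on both slopes, with lateral force near zero. Releasing gradually.

Call:
step_arm(
  steps="0 0 0 0 0 0 0.4;0 0 0 0 0 0 0.44;0 0 0 0 0 0 0.5;0 0 0 0 0 0 0.56;0 0 0 0 0 0 0.62;0 0 0 0 0 0 0.68;0 0 0 0 0 0 0.68",
)

```text
t: 11.75
position: [0.5351, -0.0787, 0.1571]
orientation: [[0.236, 0.972, -0.0], [0.972, -0.236, 0.0], [0.0, -0.0, -1.0]]
contact_force: [-0.5, -0.4, 0.2]
finger_gap: 0.675
```

Run:
```python
from h import *
b=snap('side','side4');r=robot.read_state();print(r['position'],r['contact_force'],r['finger_gap'])
cv2.imwrite('pics/c4.png',cv2.resize(b['img'][80:200,255:395,::-1],None,fx=5,fy=5,interpolation=cv2.INTER_CUBIC))
```

```text
[ 0.53508843 -0.07870807  0.15711063] [-0.42212964 -0.22134413  0.40889945] 0.677651902183686
```

View pics/c4.png

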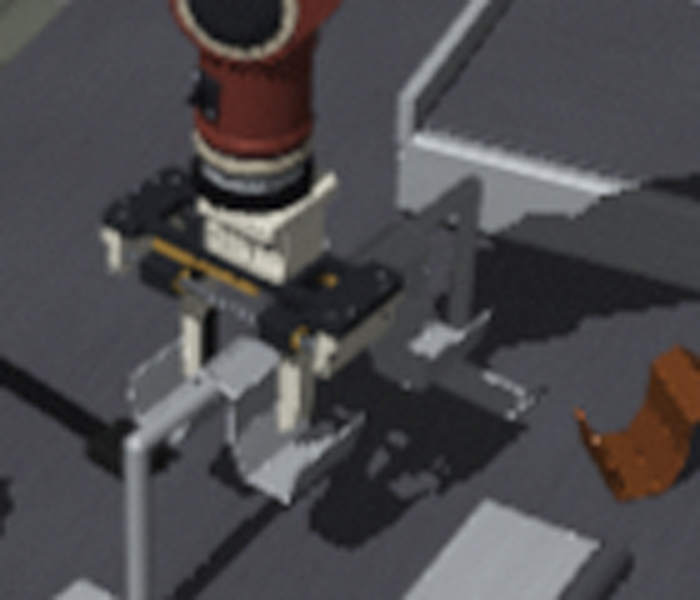

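It hangs over the bar with the fingers clear on both sides. Retracting straight up, then away.

Call:
step_arm(
  steps="0 0 0 0 0 0.01 0.68;0 0 0 0 0 0.015 0.68;0 0 0 0 0 0.02 0.68;0 0 0 0 0 0.025 0.68;0 0 0 0 0 0.03 0.68;0 0 0 0 0 0.03 0.68;0 0 0 0 0 0.03 0.68;0 0 0 0 0 0.03 0.68",
)

```text
t: 12.6
position: [0.5348, -0.0786, 0.3493]
orientation: [[0.236, 0.972, 0.001], [0.972, -0.236, -0.0], [0.0, 0.001, -1.0]]
contact_force: [1.4, -0.9, -0.5]
finger_gap: 0.679
```

Call:
step_arm(
  steps="0 0 0 -0.01 0.04 0.01 0.68;0 0 0 -0.01 0.045 0 0.68;0 0 0 -0.01 0.045 0 0.68;0 0 0 -0.01 0.045 0 0.68;0 0 0 -0.01 0.045 0 0.68;0 0 0 -0.01 0.045 0 0.68;0 0 0 -0.01 0.045 0 0.68;0 0 0 0 0.02 0 0.68",
)

```text
t: 13.4
position: [0.4621, 0.2567, 0.3584]
orientation: [[0.228, 0.974, -0.0], [0.974, -0.228, 0.004], [0.003, -0.001, -1.0]]
contact_force: [-1.4, -0.7, -0.9]
finger_gap: 0.68
```

Call:
step_arm(
  steps="0 0 0 0 0 0 0.68;0 0 0 0 0 0 0.68;0 0 0 0 0 0 0.68;0 0 0 0 0 0 0.68;0 0 0 0 0 0 0.68;0 0 0 0 0 0 0.68;0 0 0 0 0 0 0.68;0 0 0 0 0 0 0.68",
)

```text
t: 14.2
position: [0.4651, 0.2512, 0.3572]
orientation: [[0.236, 0.972, -0.0], [0.972, -0.236, 0.0], [0.0, -0.0, -1.0]]
contact_force: [-1.2, -0.1, -0.4]
finger_gap: 0.68
```

Run:
```python
from h import *
a=snap('top','top5');b=snap('side','side5');b2=snap('side','side6');r=robot.read_state();print(r['t'],r['position'],r['contact_force'])
print('still: max diff',np.abs(b['img'].astype(int)-b2['img'])[100:200,260:380].max())
A=cv2.resize(a['img'][105:265,290:430,::-1],None,fx=3,fy=3,interpolation=cv2.INTER_CUBIC)
B=cv2.resize(b['img'][90:210,265:370,::-1],None,fx=3.6,fy=4,interpolation=cv2.INTER_CUBIC)
o=np.zeros((480,800,3),np.uint8);o[:480,:420]=A;o[:480,420:420+B.shape[1]]=B[:480,:380];cv2.imwrite('pics/c5.png',o)
```

```text
14.35 [0.46509104 0.25130354 0.35712222] [-0.1710004   0.11745126  0.43865463]
still: max diff 37
```

View pics/c5.png

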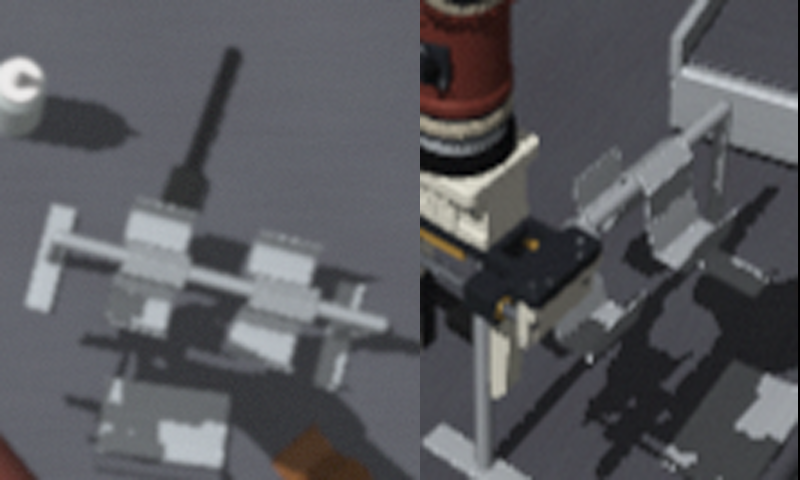

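The top crop shows both holders on the bar: ours at about (155,265), the hung one at about (285,295). There's a clear gap between them and clearance to the post. I'll wait a second and check the stillness and bystanders numerically.

Call:
step_arm(
  steps="0 0 0 0 0.04 0 0.68;0 0 0 0 0.04 0 0.68;0 0 0 0 0.03 0 0.68;0 0 0 0 0 0 0.68;0 0 0 0 0 0 0.68;0 0 0 0 0 0 0.68;0 0 0 0 0 0 0.68;0 0 0 0 0 0 0.68",
)

```text
t: 15.15
position: [0.4656, 0.3601, 0.3574]
orientation: [[0.238, 0.971, 0.001], [0.971, -0.238, -0.0], [-0.0, 0.001, -1.0]]
contact_force: [-0.2, 0.2, 0.6]
finger_gap: 0.681
```

Run:
```python
from h import *
import time
G=lambda s,x,y,w,h: cv2.GaussianBlur(cv2.cvtColor(s['img'],cv2.COLOR_RGB2GRAY).astype(np.float32),(3,3),0)[y:y+h,x:x+w]
a0=load('top0');a5=load('top5');a=[snap('top',f'top{i}') for i in(7,8,9)];b=snap('side','side7')
B={'ours':(322,165,38,55),'hung':(367,180,33,28),'bottle':(283,120,25,35),'brush':(343,120,30,48)}
for n,r in B.items():
    ref=a0 if n!='ours' else a5
    print(n,'shift vs ref',np.round(cv2.phaseCorrelate(G(ref,*r),G(a[2],*r)),2),'7->9 maxdiff',np.abs(G(a[0],*r)-G(a[2],*r)).max())
E=[onz(a[2],290+u/3,105+v/3,.176) for u,v in((124,255),(187,277),(250,287))]
print('ours +y end, -y end, hung +y end',E,np.linalg.norm(E[0]-E[1]),np.linalg.norm(E[1]-E[2]))
A=cv2.resize(a[2]['img'][105:265,290:430,::-1],None,fx=3,fy=3,interpolation=cv2.INTER_CUBIC)
C=cv2.resize(b['img'][90:210,265:370,::-1],None,fx=3.6,fy=4,interpolation=cv2.INTER_CUBIC)
cv2.imwrite('pics/c6.png',np.hstack([A,C]))
```

```text
Traceback (most recent call last):
ValueError: setting an array element with a sequence. The requested array has an inhomogeneous shape after 1 dimensions. The detected shape was (2,) + inhomogeneous part.
```

Run:
```python
from h import *
G=lambda s,x,y,w,h: cv2.GaussianBlur(cv2.cvtColor(s['img'],cv2.COLOR_RGB2GRAY).astype(np.float32),(3,3),0)[y:y+h,x:x+w]
a0=load('top0');a5=load('top5');a=[load('top7'),load('top8'),snap('top','top10')];b=load('side7')
B={'ours':(322,165,38,55),'hung':(367,180,33,28),'bottle':(283,120,25,35),'brush':(343,120,30,48)}
for n,r in B.items():
    ref=a0 if n!='ours' else a5
    print(n,'shift px vs ref',np.round(cv2.phaseCorrelate(G(ref,*r),G(a[2],*r))[0],2),'maxdiff 7->10',np.abs(G(a[0],*r)-G(a[2],*r)).max())
E=[onz(a[2],290+u/3,105+v/3,.176) for u,v in((124,255),(187,277),(250,287))]
print('ours +y end, -y end, hung +y end',E,np.linalg.norm(E[0]-E[1]),np.linalg.norm(E[1]-E[2]))
A=cv2.resize(a[2]['img'][105:265,290:430,::-1],None,fx=3,fy=3,interpolation=cv2.INTER_CUBIC)
C=cv2.resize(b['img'][90:210,265:370,::-1],None,fx=3.6,fy=4,interpolation=cv2.INTER_CUBIC)
cv2.imwrite('pics/c6.png',np.hstack([A,C]))
```

```text
ours shift px vs ref [-0.1   0.01] maxdiff 7->10 5.375
hung shift px vs ref [0.03 0.06] maxdiff 7->10 2.625
bottle shift px vs ref [0.46 0.04] maxdiff 7->10 2.125
brush shift px vs ref [ 0.08 -0.07] maxdiff 7->10 2.1875
ours +y end, -y end, hung +y end [array([ 0.54342165, -0.0427012 ,  0.176     ]), array([ 0.5209714 , -0.11120781,  0.176     ]), array([ 0.51168357, -0.17934021,  0.176     ])] 0.07209138817000249 0.06876255181930961
```

View pics/c6.png

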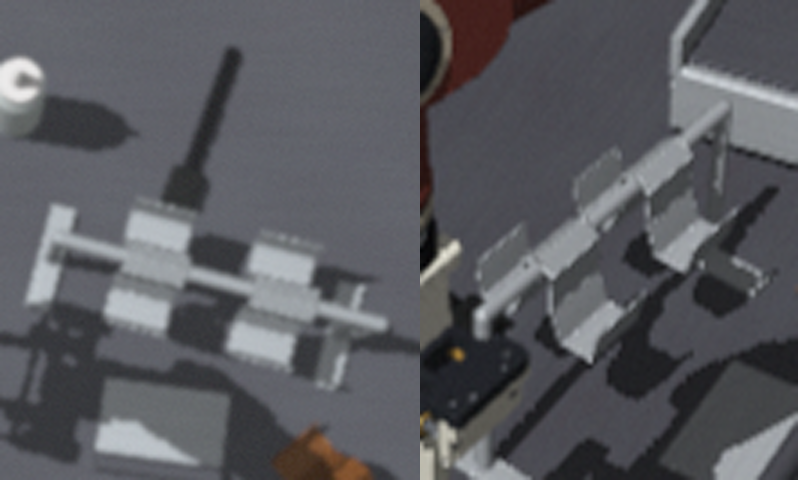

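Both holders hang level and still, about 69 mm apart. Handing in.

```bash
python3 -c "
from h import *
a,b=[load(f)['img'][120:155,283:308].astype(int) for f in('top0','top10')];print('bottle pixels changed >25:',np.argwhere(np.abs(a-b).max(2)>25).tolist()[:12])
print(robot.read_state()['t'],robot.finish_job())"
```

```text
bottle pixels changed >25: []
the job is handed in; nothing more can be done
15.4 None
```

I hung the steel holder from the white board over the free (+y) part of the drying bar, let go and handed the job in at about 15.4 s. I gripped it across the ridge, lowered it in 1–3 mm moves near the bar until it touched at the expected height, eased it about 2 mm sideways and opened slowly.

**Position:** The last pictures show the ridge on top with a trough on each side of the bar. It hangs level and measures about 72 mm long (nominal 70), clear of the +y post. The gap to the other holder is about 69 mm.

**Stillness:** Pictures taken about 1 s apart show it shifted by 0.1 pixel or less.

**Forces:** The highest force reading on the tool was about 10 N, at the end of the lowering.

**Other things:** The hanging holder and the brush match the first picture to within 0.1 pixel. The scraper was judged only by eye and looked unmoved.

**Checks that disagreed:**
- An early stillness check in the side view showed pixel changes of up to 37. The arm was in that region, and the later top-view check showed no movement.
- The shift estimate for the bottle read 0.46 pixel, but comparing its pixels directly showed no significant change.
- The two camera views placed the bar about 2.5 mm apart. I settled that by touch when seating the holder.

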